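# Draw a portion of tea balls and tip it into the carton

## Task

Draw one portion from the tea-ball dispenser: pull its sprung gate out to its stop and hold it there until all three balls have rolled into the scoop waiting under the chute, then ease the gate back home rather than letting it snap shut. Then pick up the scoop, tip all three balls into the open carton, and set the empty scoop down flat and upright on the table. Leave the carton and the other goods standing where they are.

Things in the scene. Friction and masses are not known exactly. Their poses are not given: they have to be found in the camera images.
- dispenser: Fixed dispenser: straight open aluminium chute, 36 mm wide inside, 165 long, sloping 12 deg. Origin on the table below its low open end (outlet). Own +y points uphill (balls roll to -y); gate handle on the -x side. Chute floor 64 mm up at the outlet; walls 93 mm up there, 128 uphill. Grey foot x -65..65, y 40..170. Gate guide x -80..-24, y 21..41, up to 97 high. Place and yaw vary.
- gate (a joint): Sprung gate, a steel blade across the chute. Value = pull along the dispenser's -x, in m: 0 home (shut), 0.060 at the stop. Spring pulls home with about 4 N at home, 8.5 N at the stop. Balls get past only in about the last 8 mm before the stop; shutting it on a passing ball pinches the ball. Moving mass 0.2 kg.
- gate_grip (a point): Grip point of the gate's pull handle, an upright black plate 12 mm thick (dispenser's x), 60 mm wide (y), 73 to 147 mm above the table. Point on its middle, 131 mm up; at home at x -112, y 31 mm in the dispenser's frame. Pinch its 12 mm from above; the blade (top at 104 mm) runs from it to the chute. Axes as the dispenser's.
- scoop: White plastic scoop, black handle, 0.12 to 0.26 kg, on the table. Pan 90 long, 104 wide, side and back walls 52 high. Origin: centre of the pan's underside. Own +x = open front, at first facing the dispenser's +y about 10 mm clear of the outlet; handle at -x. Floor rises 18 deg from 5 mm at the back to 36 mm at the front edge: balls stay at the back; tipping the front about 50 deg down empties it.
- scoop_grip (a point): Grip point on the scoop's handle: 108 mm behind the pan's origin, 41 mm above its underside. The handle is a straight bar 22 mm wide, 18 mm thick, level, from 45 to 157 mm behind the origin. Axes as the scoop's.
- scoop_lip (a point): Middle of the scoop's front floor edge, over which the balls pour: 45 mm ahead of the pan's origin, 36 mm above its underside.
- carton: Open black carton, brown inside, 160 mm (own x) by 140 mm (own y), 70 mm high, walls and floor 4 mm, about 0.35 kg, loose on the table. Origin: centre of its underside.
- ball0_center (a point): Centre of a foil-wrapped pressed-tea ball, 30 mm across, 14 g; the lowest of three lying in a row in the chute behind the gate.
- ball1_center (a point): Centre of the second, like ball, behind the first.
- ball2_center (a point): Centre of the third, like ball, uppermost.
- pack: Bystander: closed black pack, 120 x 75 x 60 mm high. Origin under its centre.
- brick: Bystander: foil vacuum brick, 85 x 60 x 40 mm high. Origin under its centre.
- tin: Bystander: round tin, 72 mm across, 110 mm high. Origin under its centre.
There are look-alikes about, which are no part of the job. Leave any green or orange look-alike of the part that bears ball0_center alone.

How it is judged:
By the outcome, as a careful person would: the job done as asked, in the order asked, and still so for the second after the job is handed in, with the robot touching nothing.
It also fails if it takes over 72 s, if anything falls off the work surface, if the arm or the gripper's body presses on something with over 40 N, if the wrist force passes 120 N, or if a joint passes its speed limit or range.

## Robot

A 6-joint arm with a two-finger parallel gripper is mounted at the origin on the work surface. World frame = base frame: x ahead of the robot, y to its left, z up, the work surface at z = 0. Lengths are in m, angles in rad, forces in N, time in s.
With the tool pointing down it reaches from about 0.275 to 0.825 m from the base axis. Payload 4.9 kg.
Tool frame: the origin (TCP) lies at the very end of the fingers, on their centre line; the grasp point (between the pads) lies 19 mm behind it; z points along the fingers, y is the line along which they close (so a half turn about z gives the same grasp; the last joint's range is limited). The gripper opens to 85 mm and grips with 20 to 120 N. Pads are 22 mm wide; open, the fingers measure 114 mm over their backs; the gripper's body (76 mm by 85 mm) begins 54 mm behind the grasp point. The pads swing forward as they close: fully open they stand 13 mm farther back than shut.
Start: joints at [-1.254, 0.326, -0.193, 1.052, 0, 1.437], TCP at [0.24, -0.495, 0.209] pointing down, gripper open.
Joint ranges: [-2.65, 2.65], [-0.97, 1.79], [-1.3, 1.35], [-1.93, 2.1], [-1.47, 1.37], [-3.14, 3.14]. Speed limits (rad/s): [2.57, 2.57, 3.14, 3.14, 3.14, 3.14].

## Interface

Orientations are given as a rotation vector (axis times angle).
In Python, from station import env gives the robot as it stands.
- The arm moves only by the shell command python3 -m crank 'ROWS' [FORCE]. ROWS is JSON, a list that holds one entry, the list of rows, each a list of 5 numbers: the finger opening in m, from 0 to 0.0854, then the shift along the world's x, y, z in m, then the turn about the world's z in rad. In form: [[[gripper, x, y, z, turn], ...]]. A call has 1 to 10 rows; each row is the pose to reach, as a shift and turn from the pose commanded when the call began; what a row does not reach only later rows make up. A row lasts 1/8 s, in which the tool goes at most 62.5 mm and 10.7 degrees, less where a joint would pass 70% of its speed; a pose out of reach is approached as far as the arm can. A call with a gripper value outside its range is refused whole. The fingers move at their own pace and stop on an object; FORCE is the grip in N (left out, the last holds). Time passes only in rows, so rows that repeat a pose let the fingers close. It gives the time, the measured TCP pose, the force and the opening at its end, in the units of the state.
- env.sense(): the state, without advancing time (a new reading comes with each control period).
- env.get_image(name): name is "scene" or "top" or "wrist"; returns the picture (384x512x3 uint8, red, green, blue); there is no depth.
- env.camera_params(name): a dict with "vfov" (degrees; the focal length in pixels is half the picture's height over the tangent of half this angle, whatever the lens; pixels are square), "cx", "cy" (the principal point, pixels), "origin" and "rotation" of the camera in the world. Camera axes: x right, y down, z forward; pixel columns grow to the right and rows downward; lengths in m; the calibration is good to about 2 mm. A picture is of the moment at which its call begins: read the wrist's pose just before it. camera_params takes no time and is no camera call; for the wrist camera it gives the pose at the moment of the call.
- env.close_job(): hands the job in, once; it reports no verdict.
The state is a dict: "t": time; "joint_positions": joint angles; "joint_velocities": joint speeds; "joint_torque": joint torques, N m; "tcp_pos": TCP position; "ee_rot": TCP orientation; "force": force on the tool from outside, world axes, zero at the start; "wrist_torque": the same for the moment, N m; "finger_gap": opening from 0.0 (shut) to 1.0 (fully open).
Only numpy, scipy, OpenCV 4.12 (cv2) and the standard library are available. Lean on these libraries where they do the work, as an engineer would, in place of code of your own. Each camera call takes 0.05 s, during which the arm holds its last target. There are 200 camera calls.

## Working session

There is one attempt and no reset: what is moved stays moved. The work goes in short steps, Python scripts to look and compute and a shell command to move; the robot and the scene stay as the last step left them, time stands still between calls to the robot, and variables do not carry over. Pictures are saved under pics/ and viewed, on a budget of 10 in all, crops included, one or two more only if the job needs it, and the job is handed in when it is done.

```bash
ls; mkdir -p pics
python3 - <<'E'
from station import env
import cv2,numpy as np
s=env.sense();print(s['t'],s['tcp_pos'],s['ee_rot'])
for n in("scene","top"):
    p=env.camera_params(n);print(n,p)
    im=env.get_image(n);cv2.imwrite(f'pics/{n}0.png',cv2.resize(im[:,:,::-1],(800,600),interpolation=cv2.INTER_CUBIC))
E
```

```text
pics
0.0 [ 0.23942547 -0.49442588  0.20839529] [-3.06040453e+00 -7.01736931e-01  3.01924478e-04]
scene {'vfov': 47.42325866962399, 'cx': 248.98980742603777, 'cy': 193.38007818257776, 'origin': array([1.27175357, 0.39961514, 0.86536536]), 'rotation': array([-1.34322993, -2.21105875,  0.8996949 ])}
top {'vfov': 52.251907813977965, 'cx': 252.2373203144228, 'cy': 190.69130773871473, 'origin': array([0.5012205 , 0.05131247, 1.07596391]), 'rotation': array([-2.21494676,  2.15732982, -0.12363654])}
```

View pics/top0.png

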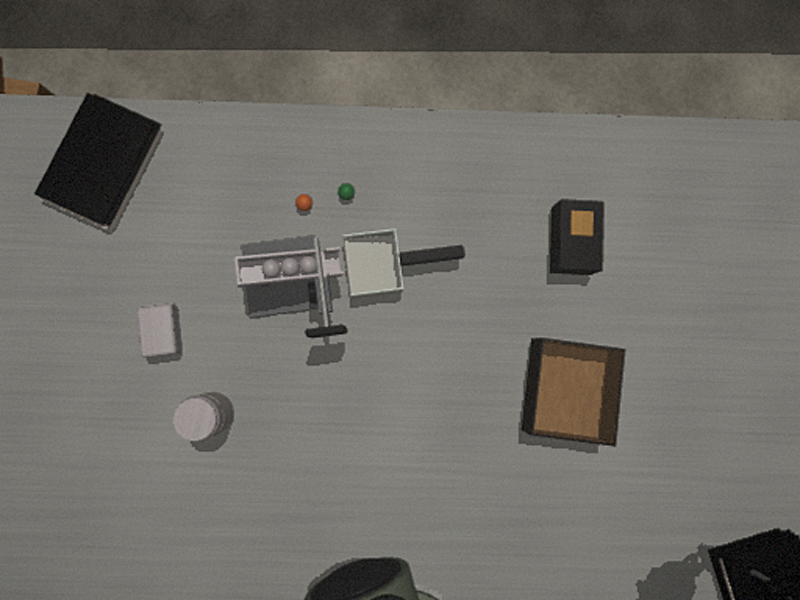

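View pics/scene0.png

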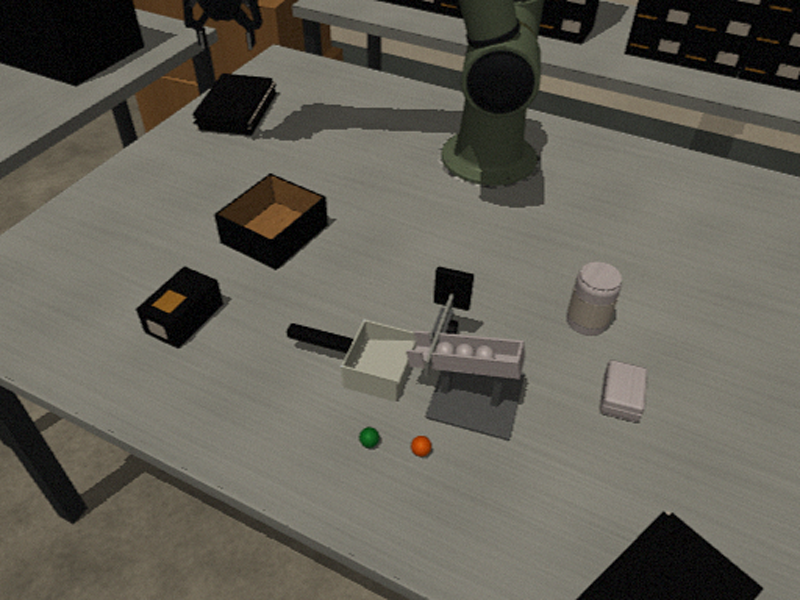

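The top view shows the dispenser chute (235–340, 265), gate handle (327,331), scoop (372,263) with its handle reaching (463,252), and carton (573,392). The pack is at (577,237), with the tin and brick on the left. The look-alike balls are at (304,202) and (346,191). Next is an enlarged crop.

```bash
cat > h.py <<'E'
from station import env
import numpy as np,cv2
from scipy.spatial.transform import Rotation as R
def ray(n,u,v,p=None):
    p=p or env.camera_params(n); f=192/np.tan(np.radians(p['vfov']/2))
    d=R.from_rotvec(p['rotation']).apply([(u-p['cx'])/f,(v-p['cy'])/f,1]); return p['origin'],d
def at(n,u,v,z,p=None):
    o,d=ray(n,u,v,p); return o+d*(z-o[2])/d[2]
def px(n,X,p=None):
    p=p or env.camera_params(n); f=192/np.tan(np.radians(p['vfov']/2))
    c=R.from_rotvec(p['rotation']).inv().apply(np.array(X)-p['origin']); return p['cx']+f*c[...,0]/c[...,2],p['cy']+f*c[...,1]/c[...,2]
E
python3 - <<'E'
from h import *
im=cv2.imread('pics/top0.png')
c=im[215:370,225:475]; cv2.imwrite('pics/c1.png',cv2.resize(c,None,fx=3.2,fy=3.2,interpolation=cv2.INTER_CUBIC))
k=1/1.5625
for nm,u,v,z in[('gateL',306,333,.147),('gateR',347,329,.147),('carton tl',531,338,.07),('tr',625,349,.07),('br',616,446,.07),('bl',522,430,.07),('pack',578,203,.06),('tin',196,419,.11)]:
    print(nm,at('top',u*k,v*k,z).round(4))
E
```

```text
gateL [0.5284 0.1628 0.147 ]
gateR [0.5361 0.1011 0.147 ]
carton tl [ 0.532  -0.1985  0.07  ]
tr [ 0.5179 -0.3549  0.07  ]
br [ 0.3598 -0.3387  0.07  ]
bl [ 0.3821 -0.1845  0.07  ]
pack [ 0.7641 -0.2803  0.06  ]
tin [0.3923 0.3316 0.11  ]
```

View pics/c1.png

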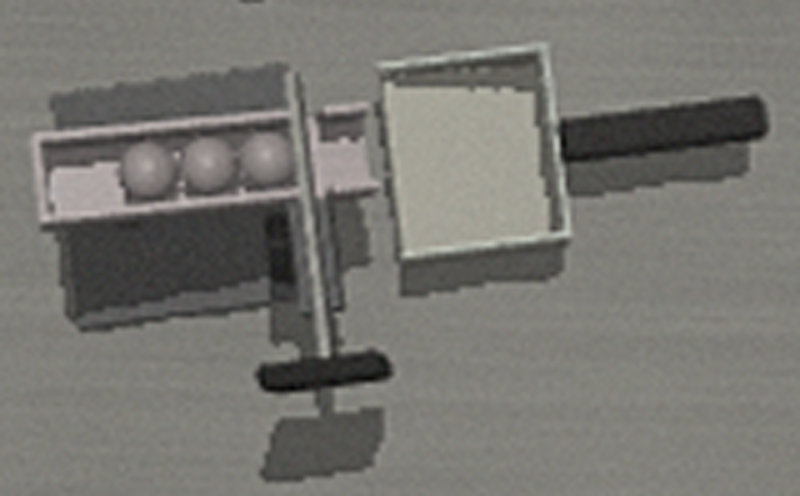

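The enlarged crop shows the gate handle's top at crop (258–392, 371) and the scoop's wall corners at (380,66), (545,45), (570,238) and (403,258). The scoop handle's end is at (766,117), and the chute's high corners are (36,135) and (45,225).

Run:
```python
from h import *
def c(u,v,z): return at('top',(u/3.2+225)/1.5625,(v/3.2+215)/1.5625,z)[:2]
P=np.array([c(380,66,.052),c(545,45,.052),c(570,238,.052),c(403,258,.052)])
ctr=P.mean(0);fx=(P[0]+P[3]-P[1]-P[2])/2;print('scoop',ctr.round(4),'len',np.linalg.norm(fx),'wid',np.linalg.norm(P[0]-P[3]),np.linalg.norm(P[1]-P[2]),'yaw',np.degrees(np.arctan2(fx[1],fx[0])))
hb,he=c(565,139,.05),c(766,117,.05);d=hb-he
print('handle',hb,he,np.linalg.norm(d),'yaw',np.degrees(np.arctan2(d[1],d[0])))
u=d/np.linalg.norm(d);print('grip from handle end',he+.049*u,'from pan',ctr-.108*u, 'pan from handle',he+.157*u)
g1,g2=c(257,378,.147),c(393,365,.147);g=(g1+g2)/2;d=g1-g2;print('gate',g,np.linalg.norm(d),'dir',np.degrees(np.arctan2(d[1],d[0])))
H=np.array([c(36,135,.128),c(45,225,.128)]);L=np.array([c(366,105,.093),c(378,190,.093)])
d=H.mean(0)-L.mean(0);print('chute H',H,'L',L,np.linalg.norm(d),'dir',np.degrees(np.arctan2(d[1],d[0])))
for i,(a,b) in enumerate([(265,160),(210,163),(148,169)]):print('ball',c(a,b,.09+.007*i))
k=1/1.5625
C=np.array([at('top',u*k,v*k,.07)[:2] for u,v in[(531,338),(625,349),(616,446),(522,430)]])
print('carton',C.mean(0),[np.linalg.norm(C[i]-C[i-1]) for i in range(4)],np.degrees(np.arctan2(*(C[1]-C[0]+C[2]-C[3])[::-1])))
s=env.sense();m=R.from_rotvec(s['ee_rot']).as_matrix();print(m.round(3),s['tcp_pos'],s['finger_gap'])
```

```text
scoop [0.6533 0.0655] len 0.08823752151085923 wid 0.10281665182012359 0.1037875006764979 yaw 98.76462889326767
handle [0.66158257 0.01781691] [ 0.67649224 -0.08875489] 0.10760970136248069 yaw 97.96413889339831
grip from handle end [ 0.66970313 -0.0402275 ] from pan [ 0.66828245 -0.04150645] pan from handle [0.65473938 0.06673084]
gate [0.5320815  0.13182068] 0.06442377266867365 dir 96.97025515007341
chute H [[0.64388192 0.27768416]
 [0.6000247  0.27123099]] L [[0.66933354 0.12054995]
 [0.62611127 0.11305911]] 0.1597452024410162 dir 99.28315847037747
ball [0.64017437 0.17087256]
ball [0.63687493 0.19751061]
ball [0.63200558 0.22711827]
carton [ 0.44797038 -0.26916756] [np.float64(0.15060048762035344), np.float64(0.15709886046240149), np.float64(0.15892262637607377), np.float64(0.15582855269979004)] -96.68151448997078
[[ 0.9    0.436 -0.   ]
 [ 0.436 -0.9    0.001]
 [ 0.    -0.002 -1.   ]] [ 0.23947742 -0.49450323  0.2085056 ] 1.000448915704834
```

Estimates agree: the dispenser and scoop are yawed about 8.5°, and the gate grip is at about (0.532, 0.131). I'll move above the gate handle.

```bash
python3 -m crank '[[[0.06,0.2925,0.626,0,1.269],[0.06,0.2925,0.626,0,1.269],[0.06,0.2925,0.626,0,1.269],[0.06,0.2925,0.626,0,1.269],[0.06,0.2925,0.626,0,1.269],[0.06,0.2925,0.626,0,1.269],[0.06,0.2925,0.626,0,1.269],[0.06,0.2925,0.626,0,1.269],[0.06,0.2925,0.626,0,1.269],[0.06,0.2925,0.626,0,1.269]]]' 80; python3 -m crank '[[[0.06,0,0,0,0]]]'
python3 - <<'E'
from h import *
s=env.sense();print(s['tcp_pos'],R.from_rotvec(s['ee_rot']).as_matrix().round(3),s['joint_positions'])
E
```

```text
t: 1.35
tcp_pos: [0.5047, 0.0732, 0.209]
ee_rot: [2.05, 2.381, -0.0]
force: [0.6, -1.1, 0.3]
finger_gap: 0.701
t: 1.48
tcp_pos: [0.505, 0.0748, 0.2086]
ee_rot: [-2.042, -2.387, -0.001]
force: [-0.8, -0.5, 0.2]
finger_gap: 0.704
[0.50501928 0.07480364 0.20863326] [[-0.155  0.988 -0.   ]
 [ 0.988  0.155  0.001]
 [ 0.001 -0.    -1.   ]] [ 1.96572088e-03  2.53814349e-01 -2.94552865e-01  1.02253691e+00
  6.47116156e-04  1.41707188e+00]
```

```bash
python3 -m crank '[[[0.06,0.027,0.0565,0,0],[0.06,0.027,0.0565,0,0],[0.06,0.027,0.0565,0,0]]]'
python3 - <<'E'
from h import *
s=env.sense();p=env.camera_params('wrist');im=env.get_image('wrist');print(s['tcp_pos'],p)
cv2.imwrite('pics/w1.png',cv2.resize(im[:,:,::-1],(800,600)))
g=np.array([.532,.1315]);c,sn=np.cos(.1484),np.sin(.1484)
for x,y in[(-.006,-.03),(.006,-.03),(.006,.03),(-.006,.03)]:
  u,v=px('wrist',[g[0]+c*x-sn*y,g[1]+sn*x+c*y,.147],p);print(u*1.5625,v*1.5625)
E
```

```text
t: 1.85
tcp_pos: [0.5304, 0.1267, 0.2087]
ee_rot: [-2.05, -2.38, 0.003]
force: [-0.6, -0.4, -0.1]
finger_gap: 0.701
[0.53041503 0.12669757 0.20867947] {'vfov': 62.35132339362466, 'cx': 256.82332822429163, 'cy': 181.52990641286948, 'origin': array([0.52051801, 0.19785236, 0.3727643 ]), 'rotation': array([2.84577773, 0.21389171, 0.02831078])}
392.83290321059764 342.7468341038197
417.20684973972783 342.7959538055033
418.58216997025534 221.61902544966935
392.3767546579803 221.57530283105052
```

View pics/w1.png

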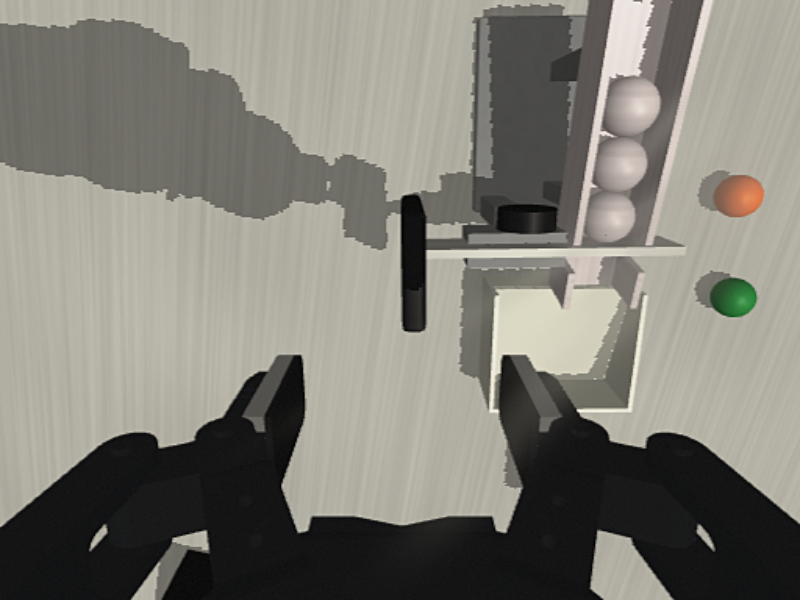

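The wrist view shows the handle plate at (401–427, 196–330), about 9 px right of and 12 px above my prediction. I'll shift a few mm toward that. The balls are at (610,215), (620,165) and (632,105), with the blade across at v≈250.

```bash
python3 -m crank '[[[0.06,0.002,0.003,-0.05,0],[0.06,0.002,0.003,-0.0965,0],[0.06,0.002,0.003,-0.0965,0],[0.0,0.002,0.003,-0.0965,0],[0.0,0.002,0.003,-0.0965,0],[0.0,0.002,0.003,-0.0965,0],[0.0,0.002,0.003,-0.0965,0],[0.0,0.002,0.003,-0.0965,0]]]' 80; python3 -m crank '[[[0,0,0,0,0],[0,0,0,0,0]]]'
```

```text
t: 2.9
tcp_pos: [0.5355, 0.1307, 0.1149]
ee_rot: [2.047, 2.378, 0.005]
force: [0.1, -1.1, 6.9]
finger_gap: 0.107
t: 3.15
tcp_pos: [0.5355, 0.1307, 0.1149]
ee_rot: [2.047, 2.378, 0.005]
force: [0.3, -0.6, 7.9]
finger_gap: 0.11
```

```bash
python3 -m crank '[[[0,-0.015,-0.0022,0.001,0],[0,-0.030,-0.0045,0.002,0],[0,-0.045,-0.0067,0.002,0],[0,-0.055,-0.0082,0.002,0],[0,-0.0623,-0.0093,0.002,0],[0,-0.0623,-0.0093,0.002,0],[0,-0.0623,-0.0093,0.002,0],[0,-0.0623,-0.0093,0.002,0]]]'
python3 - <<'E'
from h import *
im=env.get_image('top');cv2.imwrite('pics/t2.png',cv2.resize(im[130:240,130:320,::-1],None,fx=4,fy=4,interpolation=cv2.INTER_CUBIC))
E
```

```text
t: 4.15
tcp_pos: [0.4763, 0.121, 0.1151]
ee_rot: [2.045, 2.375, 0.008]
force: [13.5, -1.2, -16.5]
finger_gap: 0.112
```

View pics/t2.png

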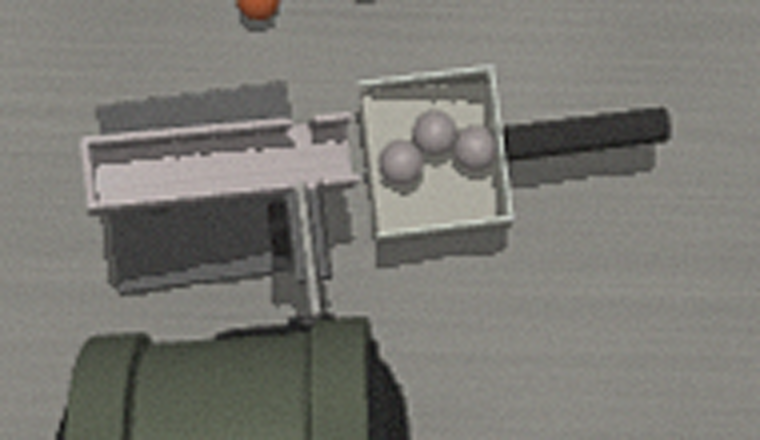

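All three balls are in the scoop, at (402,165), (436,133) and (475,148), and the chute is empty. I'll ease the gate home slowly.

```bash
python3 -m crank '[[[0,0.006,0.0009,0,0],[0,0.012,0.0018,0,0],[0,0.018,0.0027,-0.001,0],[0,0.024,0.0036,-0.001,0],[0,0.030,0.0045,-0.001,0],[0,0.036,0.0054,-0.001,0],[0,0.042,0.0063,-0.001,0],[0,0.048,0.0072,-0.001,0],[0,0.053,0.008,-0.001,0],[0,0.057,0.0086,-0.001,0]]]'; python3 -m crank '[[[0,0.003,0.0004,0,0],[0,0.0053,0.0007,0,0],[0,0.0063,0.0007,0,0],[0,0.0063,0.0007,0,0]]]'
```

```text
t: 5.45
tcp_pos: [0.5303, 0.1299, 0.115]
ee_rot: [2.047, 2.378, 0.004]
force: [4.3, -1.9, 3.3]
finger_gap: 0.11
t: 5.95
tcp_pos: [0.5354, 0.1308, 0.115]
ee_rot: [2.048, 2.379, 0.003]
force: [3.3, -1.0, 6.7]
finger_gap: 0.107
```

```bash
python3 -m crank '[[[0.06,0,0,0,0],[0.06,0,0,0,0],[0.06,0,0,0.045,0],[0.06,0,0,0.09,0],[0.06,0.06,-0.08,0.09,0],[0.06,0.1355,-0.172,0.06,0],[0.06,0.1355,-0.172,0.06,0],[0.06,0.1355,-0.172,0.06,0],[0.06,0.1355,-0.172,0.06,0],[0.06,0.1355,-0.172,0.06,0]]]'; python3 -m crank '[[[0.06,0,0,0,0],[0.06,0,0,0,0]]]';python3 - <<'E'
from h import *
s=env.sense();p=env.camera_params('wrist');im=env.get_image('wrist');print(s['tcp_pos'],s['force'])
cv2.imwrite('pics/w2.png',cv2.resize(im[:,:,::-1],(800,600)))
im=env.get_image('top');cv2.imwrite('pics/t3.png',cv2.resize(im[:,:,::-1],(800,600)))
e=np.array([.6765,-.0888]);g=np.array([.6697,-.0402]);
for q in(e,g):
  u,v=px('wrist',[*q,.05],p);print(u*1.5625,v*1.5625)
import json;json.dump({k:np.array(v).tolist() for k,v in p.items()},open('w2.json','w'))
E
```

```text
t: 7.2
tcp_pos: [0.6685, -0.0406, 0.1729]
ee_rot: [-2.048, -2.379, 0.001]
force: [-0.3, 0.2, -0.7]
finger_gap: 0.705
t: 7.45
tcp_pos: [0.6694, -0.0402, 0.1743]
ee_rot: [2.048, 2.382, 0.0]
force: [0.0, -0.4, 0.4]
finger_gap: 0.701
[ 0.66939505 -0.04022456  0.17427947] [ 0.0328541  -0.38112029  0.35179691]
399.9172303586983 337.883328430427
400.8845940013929 261.85421088887665
```

View pics/w2.png

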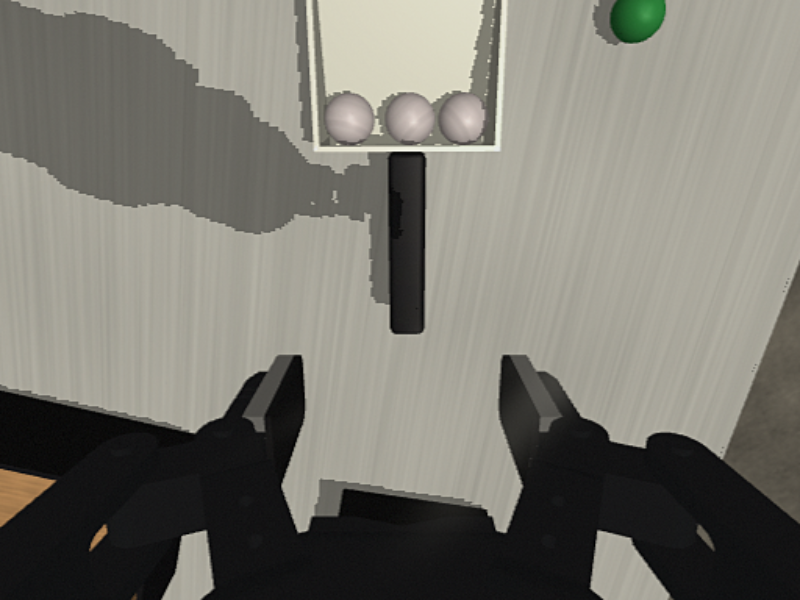

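The balls lie in a row at the scoop's back, at (349,117), (410,117) and (462,117). The handle centre line is at u≈407 against the finger centre at 401, so I'll shift x by +3.5 mm. Then descend and grip hard.

```bash
python3 -m crank '[[[0.06,0.0035,0,-0.05,0],[0.06,0.0035,0,-0.10,0],[0.06,0.0035,0,-0.14,0],[0.06,0.0035,0,-0.152,0],[0.06,0.0035,0,-0.152,0],[0.0,0.0035,0,-0.152,0],[0.0,0.0035,0,-0.152,0],[0.0,0.0035,0,-0.152,0],[0.0,0.0035,0,-0.152,0],[0.0,0.0035,0,-0.152,0]]]' 120; python3 -m crank '[[[0,0,0,0,0],[0,0,0,0.01,0],[0,0,0,0.02,0],[0,0,0,0.03,0],[0,0,0,0.04,0],[0,0,0,0.04,0],[0,0,0,0.04,0]]]';python3 - <<'E'
from h import *
print(env.sense()['wrist_torque'])
a=env.get_image('scene');b=env.get_image('wrist');cv2.imwrite('pics/m1.png',np.hstack([cv2.resize(a[180:310,160:360,::-1],(400,260)),cv2.resize(b[:,:,::-1],(347,260))]))
E
```

```text
t: 8.8
tcp_pos: [0.6744, -0.0423, 0.0228]
ee_rot: [2.049, 2.378, 0.001]
force: [0.4, -3.8, 5.8]
finger_gap: 0.196
t: 9.68
tcp_pos: [0.673, -0.0413, 0.0615]
ee_rot: [-2.05, -2.38, 0.0]
force: [0.1, 0.4, -2.4]
finger_gap: 0.197
[-0.15901367 -0.05405925 -0.04197713]
```

View pics/m1.png

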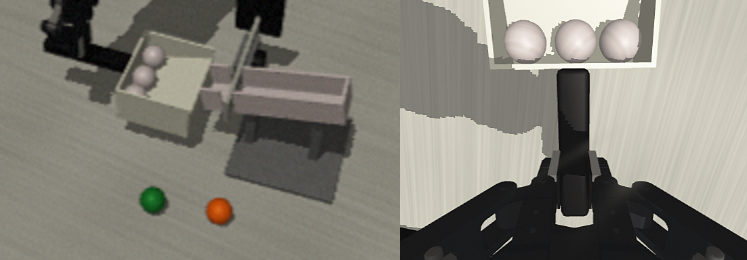

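```bash
python3 -m crank '[[[0,0,-0.02,0,0],[0,0,-0.045,0.005,0],[0,0,-0.07,0.025,0],[0,-0.01,-0.095,0.05,0],[0,-0.03,-0.125,0.075,-0.03],[0,-0.055,-0.16,0.09,-0.07],[0,-0.085,-0.2,0.09,-0.11],[0,-0.115,-0.24,0.09,-0.16],[0,-0.145,-0.28,0.09,-0.2],[0,-0.175,-0.315,0.09,-0.23]]]';python3 -m crank '[[[0,-0.03,-0.02,0,-0.02],[0,-0.05,-0.03,0,-0.02],[0,-0.06,-0.0305,0,-0.02],[0,-0.06,-0.0305,0,-0.02],[0,-0.06,-0.0305,0,-0.02]]]'
python3 - <<'E'
from h import *
s=env.sense();print(s['wrist_torque'],R.from_rotvec(s['ee_rot']).as_matrix()[:2,1])
a=env.get_image('scene');b=env.get_image('top');cv2.imwrite('pics/m2.png',np.hstack([cv2.resize(a[90:250,110:270,::-1],(400,400)),cv2.resize(b[180:340,300:460,::-1],(400,400))]))
E
```

```text
t: 11.02
tcp_pos: [0.4963, -0.3598, 0.1523]
ee_rot: [2.312, 2.125, -0.001]
force: [0.8, -1.5, -1.8]
finger_gap: 0.192
t: 11.65
tcp_pos: [0.4392, -0.3862, 0.1518]
ee_rot: [2.329, 2.108, 0.001]
force: [0.2, 0.3, -1.7]
finger_gap: 0.19
[-0.21092785  0.02439455 -0.02863815] [ 0.99506106 -0.09926265]
```

View pics/m2.png

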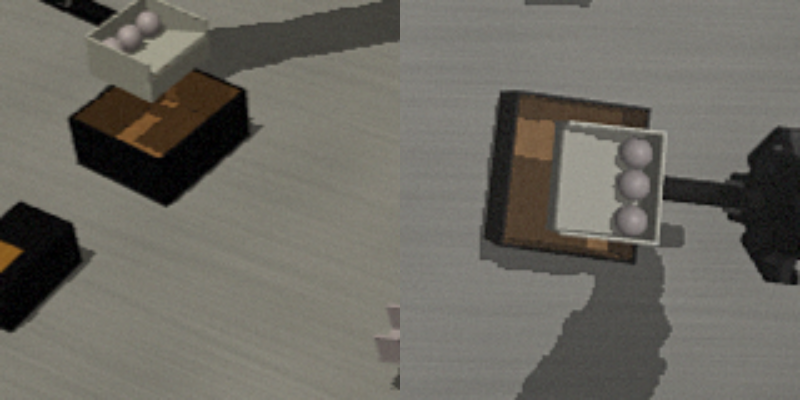

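Still level with all balls aboard, and the pan is over the carton. I'll lower the pan into the carton and relax the grip so the scoop can pivot about the pads.

```bash
python3 -m crank '[[[0,0,0.002,-0.03,0],[0,0,0.004,-0.06,0],[0,0,0.004,-0.08,0],[0,0,0.004,-0.08,0],[0,0,0.004,-0.08,0]]]';python3 -m crank '[[[0,0,0,0,0],[0,0,0,0,0],[0,0,0,0,0],[0,0,0,0,0]]]' 20
python3 - <<'E'
from h import *
s=env.sense();print(s['wrist_torque'])
a=env.get_image('scene');b=env.get_image('top');cv2.imwrite('pics/m3.png',np.hstack([cv2.resize(a[90:250,110:270,::-1],(400,400)),cv2.resize(b[180:340,300:460,::-1],(400,400))]))
E
```

```text
t: 12.38
tcp_pos: [0.4391, -0.3831, 0.0725]
ee_rot: [2.329, 2.107, 0.0]
force: [0.7, -0.2, -1.9]
finger_gap: 0.192
t: 12.88
tcp_pos: [0.4382, -0.3829, 0.0719]
ee_rot: [2.331, 2.106, -0.0]
force: [-0.4, 0.6, -2.0]
finger_gap: 0.19
[-0.15227385  0.05070669  0.04454106]
```

View pics/m3.png

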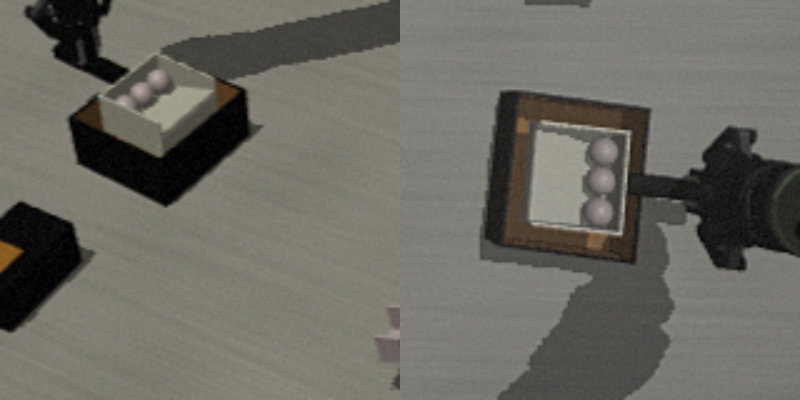

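At 20 N the scoop holds level and does not pivot. Instead I'll set it in the carton with its handle on the rim and let it tip nose-down onto the carton floor, about 22°, which is past the floor's 18°. Then I can re-grip it tilted.

```bash
python3 -m crank '[[[0,-0.0008,-0.008,0,0],[0,-0.0015,-0.015,0,0],[0,-0.0015,-0.015,-0.004,0],[0,-0.0015,-0.015,-0.007,0],[0,-0.0015,-0.015,-0.007,0],[0,-0.0015,-0.015,-0.007,0]]]' 60; python3 -m crank '[[[0.018,0,0,0,0],[0.021,0,0,0,0],[0.024,0,0,0.002,0],[0.03,0,0,0.006,0],[0.04,0,0,0.012,0],[0.045,0,0,0.018,0],[0.045,0,0,0.018,0],[0.045,0,0,0.018,0]]]' 20
python3 - <<'E'
from h import *
a=env.get_image('scene');b=env.get_image('top');cv2.imwrite('pics/m4.png',np.hstack([cv2.resize(a[90:250,110:270,::-1],(400,400)),cv2.resize(b[180:340,300:460,::-1],(400,400))]))
E
```

```text
t: 13.72
tcp_pos: [0.4367, -0.3976, 0.0646]
ee_rot: [-2.33, -2.107, -0.0]
force: [-0.0, 0.3, -2.8]
finger_gap: 0.193
t: 14.72
tcp_pos: [0.4367, -0.3978, 0.0827]
ee_rot: [2.331, 2.106, 0.0]
force: [-0.0, 0.7, -0.5]
finger_gap: 0.526
```

View pics/m4.png

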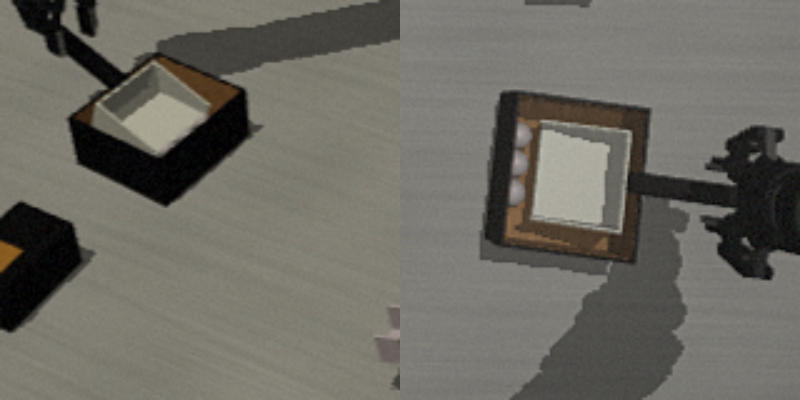

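All three balls lie against the carton's far wall, at (520,135), (518,162) and (515,190), and the scoop is empty and tilted. I'll re-grip the tilted handle, lift, and carry it to open table.

```bash
python3 -m crank '[[[0,0,0,0,0],[0,0,0,0,0],[0,0,0,0,0],[0,0,0,0,0],[0,0,0,0,0],[0,0,0.002,0.01,0],[0,0,0.005,0.025,0],[0,0,0.005,0.05,0],[0,0,0.005,0.085,0],[0,0,0.005,0.12,0]]]' 120; python3 -m crank '[[[0,0,0.0,0,0],[0,0,0.03,0,0],[0,0.003,0.07,0,0],[0,0.006,0.11,0,0],[0,0.009,0.15,0,0],[0,0.013,0.19,0,0],[0,0.013,0.23,0,0],[0,0.013,0.27,0,0],[0,0.013,0.305,0,0],[0,0.013,0.305,0,0]]]'; python3 -m crank '[[[0,0,0,-0.04,0],[0,0,0,-0.08,0],[0,0,0,-0.11,0],[0,0,0,-0.11,0]]]';python3 - <<'E'
from h import *
b=env.get_image('top');c=env.get_image('scene');cv2.imwrite('pics/m5.png',np.hstack([cv2.resize(b[120:300,200:440,::-1],(480,360)),cv2.resize(c[90:270,130:290,::-1],(320,360))]))
E
```

```text
t: 16.08
tcp_pos: [0.4367, -0.3926, 0.2048]
ee_rot: [2.33, 2.106, -0.0]
force: [-0.4, -0.8, -1.4]
finger_gap: 0.204
t: 17.32
tcp_pos: [0.4485, -0.0856, 0.202]
ee_rot: [-2.326, -2.11, 0.001]
force: [0.8, -1.0, -1.4]
finger_gap: 0.203
t: 17.82
tcp_pos: [0.4472, -0.0877, 0.0905]
ee_rot: [-2.328, -2.102, 0.005]
force: [-0.6, -0.8, -0.8]
finger_gap: 0.203
```

View pics/m5.png

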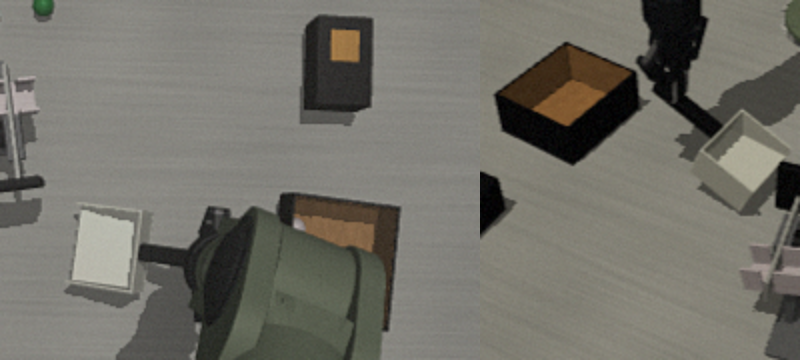

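The empty scoop hangs tilted over clear table, and a ball is visible at the carton's near wall. I'll lower it with a light grip so the table levels it.

```bash
python3 -m crank '[[[0,0,0,-0.01,0],[0,0,0,-0.018,0],[0,0,0,-0.026,0],[0,0,0,-0.034,0],[0,0,0,-0.042,0],[0,0,0,-0.050,0]]]' 20; python3 -m crank '[[[0,0,0,-0.006,0],[0,0,0,-0.012,0],[0,0,0,-0.018,0],[0,0,0,-0.018,0]]]'
```

```text
t: 18.68
tcp_pos: [0.4512, -0.0883, 0.043]
ee_rot: [2.33, 2.104, 0.003]
force: [0.5, -3.9, 5.2]
finger_gap: 0.202
t: 19.18
tcp_pos: [0.4498, -0.0878, 0.0244]
ee_rot: [-2.331, -2.106, -0.0]
force: [0.6, -1.9, 3.5]
finger_gap: 0.204
```

Now a slow release, raise and retreat to the robot's side, then a final look.

```bash
python3 -m crank '[[[0.021,0,0,-0.001,0],[0.024,0,0,-0.001,0],[0.03,0,0,-0.001,0],[0.05,0,0,0,0],[0.06,0,0,0,0],[0.06,0,0,0.03,0],[0.06,0,0,0.09,0],[0.06,0,0,0.15,0],[0.06,0,-0.03,0.2,0],[0.06,0,-0.09,0.2,0]]]'; python3 -m crank '[[[0.06,0,-0.06,0,0],[0.06,0,-0.12,0.0,0],[0.06,-0.03,-0.18,0,0],[0.06,-0.06,-0.24,0,0],[0.06,-0.1,-0.3,0,0],[0.06,-0.12,-0.36,0,0],[0.06,-0.12,-0.36,0,0],[0.06,-0.12,-0.36,0,0]]]'
python3 - <<'E'
from h import *
print(env.sense()['force'])
b=env.get_image('top');c=env.get_image('scene');cv2.imwrite('pics/f.png',np.hstack([cv2.resize(b[120:300,120:440,::-1],(480,270)),cv2.resize(c[90:270,130:342,::-1],(318,270))]))
cv2.imwrite('pics/topf.png',cv2.resize(b[:,:,::-1],(800,600),interpolation=cv2.INTER_CUBIC))
E
```

```text
t: 20.42
tcp_pos: [0.4525, -0.1788, 0.2295]
ee_rot: [2.32, 2.106, 0.005]
force: [1.0, 0.4, 0.0]
finger_gap: 0.703
t: 21.42
tcp_pos: [0.3291, -0.5382, 0.224]
ee_rot: [-2.332, -2.104, -0.001]
force: [-0.8, -0.2, -0.5]
finger_gap: 0.707
[-0.82476857 -0.17182966 -0.45224241]
```

View pics/topf.png

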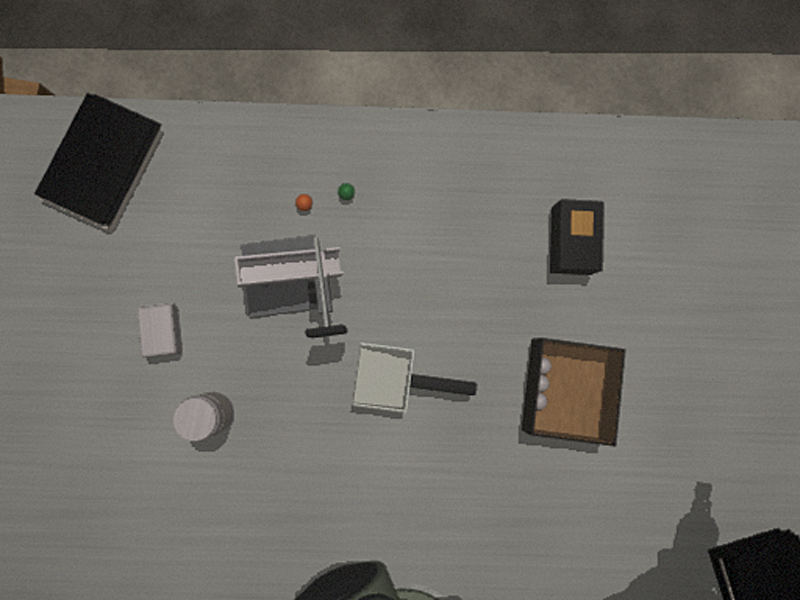

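The final top view shows the three balls in the carton at (542,366–400). The carton's corners are at the same pixels as at the start, the gate is home, and the scoop is empty and flat on the table at (383,378). Nothing else has moved, so I'm handing in.

```bash
python3 -c "
from station import env
print(env.close_job())"
```

```text
the job is handed in; nothing more can be done
None
```

The job is handed in at about 21.5 s of the 72 s allowed, and my last picture shows everything where it should be.

**What I did**
- **Gate:** I pulled it to its stop and held it until all three balls were in the scoop. I then eased it home over about 1.7 s before letting go.
- **Pour:** The moves cannot tilt the tool, and the scoop would not pivot even at a 20 N grip. So I lowered the pan into the carton with its handle just over the rim and slowly released it. It tipped nose-down, and all three balls rolled out.
- **Scoop:** I re-gripped it while tilted and carried it to clear table. I lowered it with a light grip so the table levelled it, then released it and moved the arm away.

**Last checks, from the top camera**
- The three balls are in the carton, and the scoop is empty and clear of everything.
- The carton, pack, brick, tin and the green and orange balls are at the same pixels as at the start.
- The gate's handle is back where it started.
- The highest wrist force I read, at the ends of moves, was about 21 N, while the gate was held at its stop.

**Less certain points**
- **Scoop level:** I judged this from the top view and the release height (TCP 24 mm, against 23 mm when first gripped). I did not measure it separately.
- **Camera offset:** the top and wrist cameras disagreed by about 4 mm on the handle positions. I corrected for this before each grasp.
- **Picture count:** I viewed 12 pictures, two over the budget of 10.

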